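Proof-pull the glued hanger of a wall plaque

ROBOT

A 6-joint arm with a two-finger parallel gripper is mounted at the origin on the work surface; the furniture and walls round the work are solid. World frame = base frame: x ahead of the robot, y to its left, z up, the work surface at z = 0. Lengths are in mm, angles in rad, forces in N, time in s.
With the tool pointing down it reaches from about 300 to 775 mm from the base axis. Payload 14.6 kg.
Tool frame: the origin (TCP) lies on the centre line of the jaws, within the pads' length; the fingertips stand 19 mm ahead of it and the grasp point (between the pads) is the TCP (bot.tip_reach is the distance from the TCP to the fingertips, in mm); y points along the fingers, x is the direction in which the jaws open and shut, and the axes are right-handed (so a half turn about y gives the same grasp; the last joint's range is limited). The gripper opens to 85 mm and grips with 20 to 120 N. Pads are 22 mm wide; open, the fingers measure 114 mm over their backs; the gripper's body (76 mm by 85 mm) begins 54 mm behind the grasp point. The pads swing forward as they close: fully open they stand 13 mm farther back than shut.
Start: joints at [-1.185, 0.3, 1.521, -0, 1.321, -0.067], TCP at [240.609, -494.568, 250.281] pointing down, gripper open.
Joint ranges: [-3.03, 3.03], [-0.79, 2.21], [0.23, 2.52], [-1.04, 4.18], [0, 3.07], [-2.55, 2.55]. Speed limits (rad/s): [2.22, 2.22, 2.57, 3.14, 3.14, 3.14].

INTERFACE

Orientations are given as a unit quaternion [w, x, y, z].
In Python, from rig import bot gives the robot as it stands. Calls block until the motion is done:
- bot.move_to(position, orientation): joint-space move of the TCP to a pose.
- bot.servo_line(position, attitude=None, speed=150, until_force=None): straight line of the TCP; attitude=None keeps the orientation; speed is the mean speed in mm/s. With until_force (N) it stops when the force on the tool has changed by that much, and returns True; else False.
- bot.move_joints(angles): joint-space move.
- bot.move_gripper(opening, grip_force=None): finger opening in mm; grip_force is the grip in N (None keeps the last); returns when the fingers have stopped.
- bot.dwell(seconds).
- bot.ik(position, orientation): joint angles nearest the present ones, or None.
- bot.read_state(): the state.
- bot.read_camera(name): name is "scene" or "top" or "wrist"; returns a dict with "image" (400x640x3 uint8, blue, green, red), "depth" (400x640 float32, mm along the optical axis (not along the pixel's ray), 0 where there is no reading), "fovy" (degrees; the focal length in pixels is half the picture's height over the tangent of half this angle, whatever the lens; pixels are square), "cx", "cy" (the principal point, pixels), "eye" and "attitude" of the camera in the world; the wrist camera has in their place "mount" (4x4, takes a point from camera to tool coordinates, whose origin is the TCP and whose axes are the tool frame's). Camera axes: x right, y down, z forward; pixel columns grow to the right and rows downward; lengths in mm; the calibration is good to about 2 mm. A picture is of the moment at which its call begins: read the wrist's pose just before it.
A pose or a line that the arm cannot do raises bot.MotionError and nothing moves.
- bot.finish_job(): hands the job in, once; it reports no verdict.
The state is a dict: "clock": time; "joint_positions": joint angles; "qvel": joint speeds; "effort": joint torques, N m; "ee_pos": TCP position; "tool_rot": TCP orientation; "ft_force": force on the tool from outside, world axes, zero at the start; "moment": the same for the moment, N m; "grip_width": finger opening in mm.
Only numpy, scipy, OpenCV 4.12 (cv2) and the standard library are available. Lean on these libraries where they do the work, as an engineer would, in place of code of your own. Each camera call takes 0.05 s, during which the arm holds its last target. There are 200 camera calls.

TASK

Proof-load the hanger glued to the back of the ceramic plaque: set the blue pull gauge's blade down into the slot of the hanger block until its foot rests on the plaque, knob towards the aluminium stop bar. Then draw the gauge's sprung knob straight out, away from the hanger, until the red ring on the rod stands at the mouth of the housing, not far past it, and finish still holding the knob there, with the blade home in the slot and the hanger carrying the pull. Leave the glue bottle, the blue-lidded jar and the cup where they are.

Things in the scene. Friction and masses are not known exactly. Their poses are not given: they have to be found in the camera images.
- hanger_slot (a point): Centre of the mouth (top) of the slot in the hanger block, 39 mm above the bench. The slot goes straight down, 7 mm along this point's x, 20 mm along its y, 16 mm deep to the plaque's back; its mouth is chamfered 1.5 mm. x and y are level, z is up; -x points to the stop bar, the way the gauge has to point and pull. Fixed during the job.
- hanger: Aluminium hanger block glued in the middle of the upturned terracotta back of a fixed plaque (180x140x10 mm): boss 34 (x) by 38 (y) mm, 16 mm high, on a flange 52 by 56 by 3 mm. Origin under its centre, on the plaque's back, 23 mm above the bench; axes as hanger_slot.
- stop_bar (a point): Middle of the top of the aluminium stop bar, 14x150 mm, that the plaque's edge bears on, 92 mm along -x from the slot and 19 mm above the bench (4 mm lower than the plaque's back). Bar and plaque lie on a heavy grey steel plate, 240x190x10 mm, that does not move.
- gauge: Blue spring pull gauge, about 0.27 kg, loose, standing on the bench on its foot and blade tip. Origin under the blade, level with the foot's sole: on the bench (0) at the start, 23 mm up when seated. x runs along the housing, z is up; the rod and knob leave at the -x end, the blade hangs down at the +x end.
- gauge_housing (a point): Centre of the gauge's blue housing, where to grip it, near the centre of mass: a flat-sided bar 107 mm long (x), 26 mm wide (y), 28 mm high. It lies 36 mm above the sole (59 mm above the bench when seated) and 48 mm along -x from the blade. Axes as gauge.
- blade_tip (a point): Middle of the lower end of the gauge's steel blade: 3 mm thick along the gauge's x, 16 mm wide along its y, tapered to 2 by 13.5 mm in the last 5 mm. It is 35 mm below the housing's centre line and 48 mm along +x from gauge_housing, 1 mm above the sole; fully home it is 15 mm below the slot's mouth, with 2 mm of play each way.
- gauge_foot (a point): Middle of the sole of the gauge's foot: rubber, 16 (x) by 32 (y) mm, 30 mm along -x from gauge_housing and 36 mm lower. When the gauge is seated it rests flat on the plaque's back, 23 mm above the bench.
- knob: Knob on the end of the gauge's rod; origin at its centre, on the housing's centre line (59 mm above the bench when seated). Black, ridged, 24 mm diameter, 34 mm long along the gauge's x, with a 29 mm flange at its outer (-x) end. With the rod in it lies 147 mm along -x from the blade; about 27 mm of bare 8 mm rod shows between collar and knob. Axes as gauge.
- gauge_rod (a joint): How far the sprung rod is drawn out, m: 0 fully in, 0.065 at the end of travel. Inner spring: starts to give at about 4.5 N, 10.5 N at 0.040; it pulls the rod in again when let go. An 8 mm wide red ring on the rod comes out of the collar from 0.036 (leading edge) to 0.044 (all out); three thin black lines show before it.
- adhesive: Red-capped glue bottle, 52 mm diameter, 140 mm tall, standing on the bench; origin under its centre. Leave alone.
- hardener_jar: White jar with blue lid, 41 mm diameter, 70 mm tall, standing on the bench; origin under its centre. Leave alone.
- cup: Patterned tea cup, 73 mm diameter, 54 mm tall, standing on the bench; origin under its centre. Leave alone.

How it is judged (in metres and radians):
On the way:
1. the blade is down in the hanger's slot to its full depth, gauge level, knob on the stop bar's side, the rod not yet drawn (z of blade_tip in the frame of hanger_slot below -0.0125 m and horizontal distance between blade_tip and hanger_slot below 0.005 m and angle between gauge_housing's own z axis and vertical below 0.12 rad and x of knob in the frame of hanger_slot below -0.12 m and value of joint gauge_rod below 0.01 m), for 0.2 s.
At the end, for the whole second after the job is handed in: Through the last second the gripper holds the knob with the rod drawn out 34 to 48 mm (red ring at the mouth), the blade at least 11 mm down in the slot and within 6 mm of its middle, the gauge level within 0.15 rad with its knob on the stop bar's side, and the hanger carrying more than 3 N (value of joint gauge_rod between 0.034 and 0.048 m and contact force between the fingers and knob above 3 N and contact force between gauge and hanger above 3 N and z of blade_tip in the frame of hanger_slot below -0.011 m and horizontal distance between blade_tip and hanger_slot below 0.006 m and angle between gauge_housing's own z axis and vertical below 0.15 rad and x of knob in the frame of hanger_slot below -0.12 m); the arm keeps its last pose, push and grip.
It fails at once if the rod is drawn far past its ring (over 56 mm) (value of joint gauge_rod above 0.056 m).
It fails at once if the glue bottle, the jar or the cup is pushed more than 25 mm away (distance of any of adhesive, hardener_jar, cup from where it was at the start of the episode above 0.025 m).
It also fails if it takes over 45 s, if anything falls off the work surface, if the arm or the gripper's body presses on something with over 40 N, if the wrist force passes 120 N, or if a joint passes its speed limit or range.

## Working session

There is one attempt and no reset: what is moved stays moved. The work goes in short steps, each a Python script; the robot and the scene stay as the last script left them, time stands still between calls to the robot, and variables do not carry over. Pictures are saved under pics/ and viewed, about 8 in all and at most 12, crops included, and the job is handed in when it is done.

```bash
mkdir -p pics; ls; cat > h.py <<'E'
import numpy as np, cv2
from scipy.spatial.transform import Rotation as R
from rig import bot
def q2m(q): return R.from_quat([q[1],q[2],q[3],q[0]]).as_matrix()
def m2q(m):
    q=R.from_matrix(m).as_quat(); return [q[3],q[0],q[1],q[2]]
def cam(name):
    s=bot.read_state(); c=bot.read_camera(name)
    c['f']=200/np.tan(np.radians(c['fovy'])/2)
    if 'mount' in c:
        T=np.eye(4);T[:3,:3]=q2m(s['tool_rot']);T[:3,3]=s['ee_pos'];T=T@np.array(c['mount'])
    else:
        T=np.eye(4);T[:3,:3]=q2m(c['attitude']) if np.size(c['attitude'])==4 else np.array(c['attitude']);T[:3,3]=c['eye']
    c['T']=T; return c
def cloud(c):
    v,u=np.mgrid[0:400,0:640]; d=c['depth']
    p=np.stack([(u-c['cx'])*d/c['f'],(v-c['cy'])*d/c['f'],d],-1)
    return p@c['T'][:3,:3].T+c['T'][:3,3]
def onplane(c,u,v,z):
    r=c['T'][:3,:3]@np.array([(u-c['cx'])/c['f'],(v-c['cy'])/c['f'],1]); o=c['T'][:3,3]
    return o+r*(z-o[2])/r[2]
E
python3 - <<'E'
from h import *
for n in ('top','scene'):
    c=cam(n); cv2.imwrite(f'pics/{n}0.png',c['image'])
    print(n,c['fovy'],c['cx'],c['cy'],c['T'].round(2).tolist())
    np.save(f'{n}0.npy',cloud(c))
print(bot.read_state(), bot.tip_reach)
E
```

```text
pics
top 54.3656969780034 315.89613211100516 202.11949569726607 [[-0.01, -0.99, 0.13, 423.47], [-1.0, 0.01, 0.01, -92.53], [-0.01, -0.13, -0.99, 1059.12], [0.0, 0.0, 0.0, 1.0]]
scene 46.28574884091561 321.3263978201024 201.082663678653 [[-0.65, -0.43, 0.63, -316.11], [-0.76, 0.37, -0.53, 648.08], [0.0, -0.82, -0.57, 822.7], [0.0, 0.0, 0.0, 1.0]]
{'clock': 0.1, 'joint_positions': array([-1.18460303e+00,  3.00387574e-01,  1.52150628e+00,  1.71035647e-05,
        1.32069988e+00, -6.65981790e-02]), 'qvel': array([ 0.00042006, -0.00251125, -0.00147231, -0.00019289, -0.00102002,
        0.00041726]), 'effort': array([ 5.33749935e-04, -5.44378567e+01, -3.62367797e+01, -6.32031242e-05,
        3.05113848e-03,  2.80274935e-05]), 'ee_pos': array([ 240.54426173, -494.40334728,  249.79876672]), 'tool_rot': array([ 0.59968537, -0.59926135,  0.37529223, -0.37472528]), 'ft_force': array([-0.27000574, -0.29367173,  0.27373843]), 'moment': array([-0.03150329, -0.00142267,  0.02034145]), 'grip_width': 85.3506412563927} 19.0
```

View pics/top0.png

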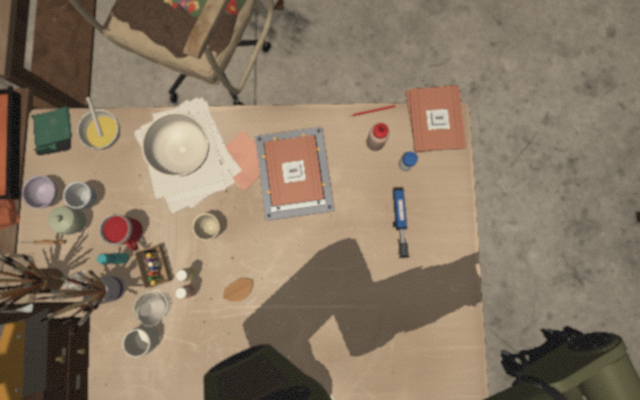

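View pics/scene0.png

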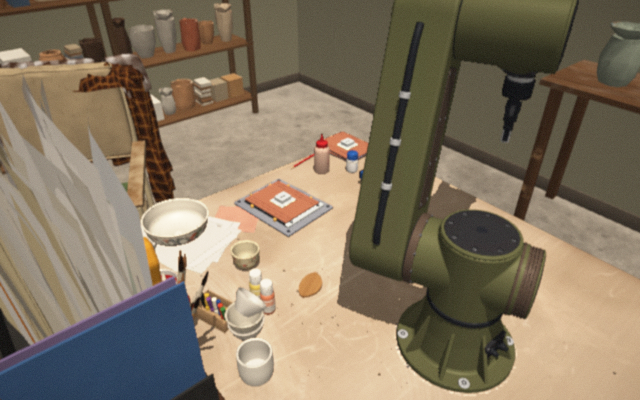

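The top view shows the target plaque on its steel plate, with the slot at about (293,171). The bright stop bar is on the side nearer the robot, at (298,209). The gauge lies from (399,190) at the blade to (403,252) at the knob, and a decoy plaque sits at (437,118). Next come rough positions, then a closer wrist view of the gauge and of the hanger.

```bash
python3 - <<'E'
from h import *
c=cam('top')
slot=onplane(c,293,171,39); bar=onplane(c,298,209,19)
blade=onplane(c,399,190,45); knob=onplane(c,404,250,36)
for n,p in dict(slot=slot,bar=bar,blade=blade,knob=knob,jar=onplane(c,409,160,70),glue=onplane(c,379,131,140),cup=onplane(c,207,225,54)).items(): print(n,p.round(0))
print(np.linalg.norm(slot-bar),np.linalg.norm(blade-knob))
def down(yaw): # tool z(?) : y along fingers = down, x jaws dir perpendicular to gauge x
    x=np.array([-np.sin(yaw),np.cos(yaw),0]); y=np.array([0,0,-1.]); return np.c_[x,y,np.cross(x,y)]
s=bot.read_state(); print(q2m(s['tool_rot']).round(2)); print(np.array(bot.read_camera('wrist')['mount']).round(2))
g=(blade*.55+knob*.45)
for nm,p in (('gauge',g),('slot',slot)):
  for yaw in (0,np.pi): 
    for z in (250,):
      q=bot.ik([p[0],p[1],z],m2q(down(yaw))); print(nm,yaw,None if q is None else np.round(q,2))
E
```

```text
slot [643. -20.  39.]
bar [543. -31.  19.]
blade [ 587. -299.   45.]
knob [ 430. -307.   36.]
jar [ 661. -323.   70.]
glue [ 718. -237.  140.]
cup [501. 203.  54.]
102.73259748480756 157.13445786889912
[[ 0.44 -0.    0.9 ]
 [-0.9   0.    0.44]
 [-0.   -1.    0.  ]]
[[   1.     -0.     -0.     -0.52]
 [   0.     -0.29    0.96 -123.14]
 [  -0.     -0.96   -0.29   73.41]
 [   0.      0.      0.      1.  ]]
gauge 0 [-0.59  0.41  1.38 -0.    1.36 -2.16]
gauge 3.141592653589793 [-0.59  0.41  1.38 -0.    1.36  0.98]
slot 0 [-0.09  0.51  1.23 -0.    1.4  -1.66]
slot 3.141592653589793 [-0.09  0.51  1.23 -0.    1.4   1.48]
```

```bash
cat >> h.py <<'E'
def down(yaw): # gauge x at angle yaw; tool z along +gauge x, camera on the blade side
    x=np.array([np.sin(yaw),-np.cos(yaw),0]); y=np.array([0,0,-1.]); return np.c_[x,y,np.cross(x,y)]
E
python3 - <<'E'
from h import *
import pickle
for nm,p in (('gauge',(515,-303,230)),('hanger',(615,-23,210))):
    bot.move_to(list(p),m2q(down(0))); bot.dwell(.2)
    c=cam('wrist'); cv2.imwrite(f'pics/{nm}1.png',c['image']); pickle.dump(c,open(nm+'1.pkl','wb'))
print(c['fovy'],bot.read_state()['clock'])
a=cv2.imread('pics/gauge1.png')
E
```

```text
59.784832308129864 3.1083
```

View pics/gauge1.png

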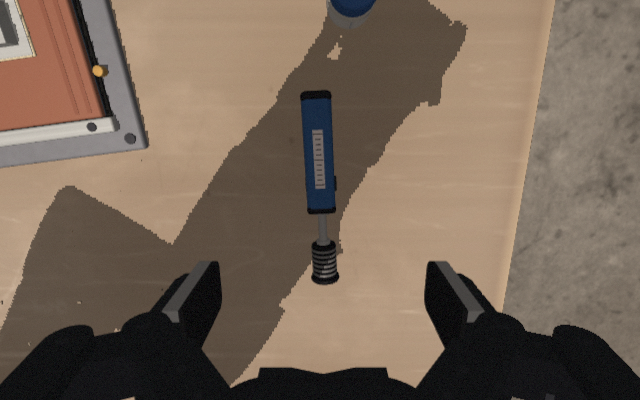

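View pics/hanger1.png

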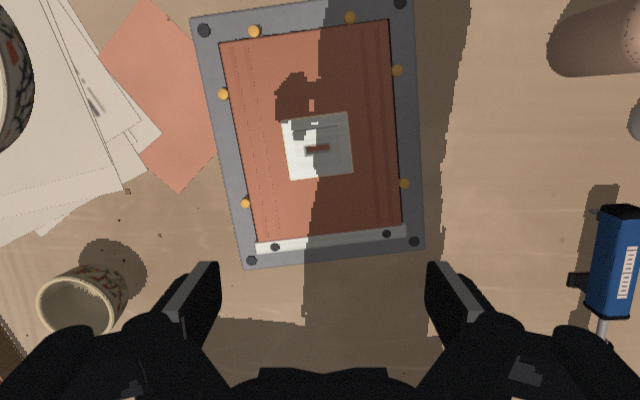

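Both views are clear. The gauge housing runs from (317,92) to (320,212), with the knob at (324,262). The hanger boss is around (318,148), turned slightly, with its slot at (317,148) and the stop bar at (330,240), on the near side. I'll use colour and depth for numbers and an enlarged crop of the slot as a check.

```bash
python3 - <<'E'
from h import *
import pickle
g=pickle.load(open('gauge1.pkl','rb')); h=pickle.load(open('hanger1.pkl','rb'))
P=cloud(g); v,u=np.mgrid[0:400,0:640]
hm=cv2.cvtColor(g['image'],cv2.COLOR_BGR2HSV)
roi=(u>280)&(u<360)&(v>80)&(v<295)
m=roi&(P[...,2]>46)&(P[...,2]<54); pts=P[m][:,:2].astype(np.float32)
print('housing top',m.sum(),np.median(P[m][:,2]),cv2.minAreaRect(pts))
k=roi&(P[...,2]>35)&(v>240); print('knob',k.sum(),P[k].mean(0).round(1),P[k].min(0).round(1),P[k].max(0).round(1))
Q=cloud(h); r=(u>270)&(u<365)&(v>100)&(v<190)
for a,b in ((35.5,43),(24.5,29)):
    m=r&(Q[...,2]>a)&(Q[...,2]<b); print('boss/flange',m.sum(),np.median(Q[m][:,2]),cv2.minAreaRect(Q[m][:,:2].astype(np.float32)))
rp=(u>215)&(u<405)&(v>20)&(v<245)&(Q[...,2]>20.5)
print('plaque+',cv2.minAreaRect(Q[rp][:,:2].astype(np.float32)), np.median(Q[(u>230)&(u<270)&(v>100)&(v<200)][:,2]))
cv2.imwrite('pics/slotcrop.png',cv2.resize(h['image'][100:190,270:365],None,fx=6,fy=6,interpolation=cv2.INTER_CUBIC))
E
```

```text
housing top 4096 48.97519206287757 ((501.04412841796875, -301.1076354980469), (182.02395629882812, 25.989534378051758), 2.5708167552948)
knob 1063 [ 432.9 -304.4   48.3] [ 410.1 -318.7   35.2] [ 587.7 -291.3  353.3]
boss/flange 1628 38.62657992664322 ((644.771728515625, -18.923555374145508), (34.25386428833008, 37.989505767822266), 7.0381035804748535)
boss/flange 2040 25.662521393005818 ((646.9754028320312, -17.579601287841797), (77.57283020019531, 73.83531951904297), 85.18553924560547)
plaque+ ((646.94580078125, -14.446243286132812), (197.9020233154297, 148.29039001464844), 7.218021869659424) 22.571472953795706
```

View pics/slotcrop.png

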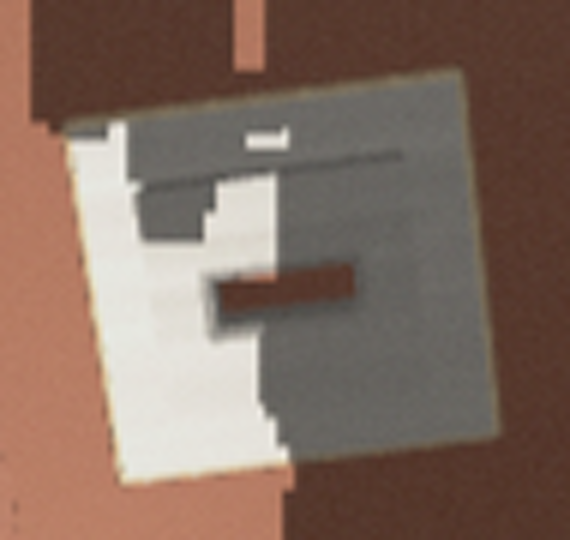

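```bash
python3 - <<'E'
from h import *
import pickle,json
g=pickle.load(open('gauge1.pkl','rb')); h=pickle.load(open('hanger1.pkl','rb'))
P=cloud(g); v,u=np.mgrid[0:400,0:640]
roi=(u>290)&(u<350)&(v>80)&(v<216)
m=roi&(P[...,2]>45)&(P[...,2]<53)
rc=cv2.minAreaRect(P[m][:,:2].astype(np.float32)); print('housing',rc)
k=(u>305)&(u<345)&(v>238)&(v<290)&(P[...,2]>38)&(P[...,2]<56)
rk=cv2.minAreaRect(P[k][:,:2].astype(np.float32)); print('knob',rk)
d=np.array(rc[0])-rk[0]; yaw=np.arctan2(d[1],d[0]); print('dist',np.linalg.norm(d),'yaw deg',np.degrees(yaw))
print('slot px',onplane(h,270+285/6,100+294/6,39))
c=rc[0]; q=m2q(down(yaw))
bot.move_gripper(60)
bot.move_to([c[0],c[1],110],q); bot.servo_line([c[0],c[1],36],speed=100)
w=bot.move_gripper(15,40); s=bot.read_state(); print('grip',s['grip_width'],s['ee_pos'],s['clock'])
bot.servo_line([c[0],c[1],130],speed=120); bot.dwell(.1)
s=bot.read_state(); print(s['grip_width'],s['ft_force'].round(1),s['clock'])
cw=cam('wrist'); Q=cloud(cw); cv2.imwrite('pics/held.png',cw['image'])
Rt=q2m(s['tool_rot']); L=(Q-s['ee_pos'])@Rt
np.save('held.npy',L)
m=(np.abs(L[...,0])<20)&(np.abs(L[...,1]+14)<5)&(np.abs(L[...,2])<80)
print('held top in tool x,z',cv2.minAreaRect(L[m][:,[0,2]].astype(np.float32)),L[m][:,2].max(),np.median(L[m][:,1]))
E
```

```text
housing ((536.6732177734375, -299.5086669921875), (111.13810729980469, 26.08970832824707), 2.6263012886047363)
knob ((432.5575866699219, -304.8098449707031), (44.67928695678711, 27.285306930541992), 0.529643714427948)
dist 104.25050181194932 yaw deg 2.9147694221722467
slot px [645.27861864 -19.42682816  39.        ]
grip 25.60138927636099 [ 536.87753799 -299.64238833   36.62080992] 5.9417
25.50318980355904 [-0.1 -0.4 -3.4] 6.975
held top in tool x,z ((-0.16637516021728516, 12.669849395751953), (87.54772186279297, 38.29310607910156), 81.37609100341797) 55.7614992113249 -12.228619299803444
```

View pics/held.png

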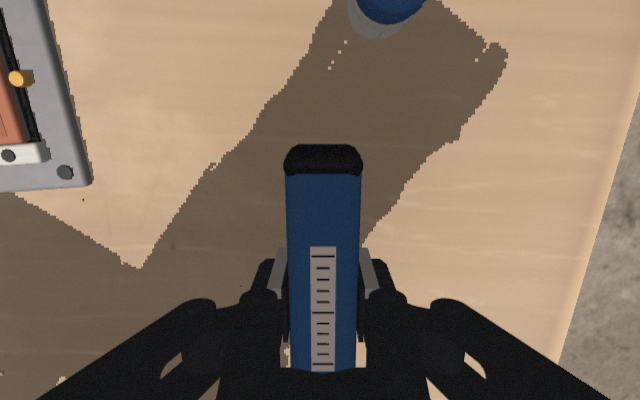

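The held view shows the gauge square in the jaws, with its front edge at row 145. Its front end measures 55.6 mm ahead of the TCP, so the blade is about 50 mm ahead (the initial housing rectangle included the collar). Carry it over and lower it into the slot with a force stop.

```bash
python3 - <<'E'
from h import *
yaw=np.radians(7.04); ux=np.array([np.cos(yaw),np.sin(yaw),0]); slot=np.array([645.0,-19.1,0]); q=m2q(down(yaw))
t=slot-49.8*ux
bot.move_to(list(t+[0,0,130]),q); bot.servo_line(list(t+[0,0,86]),speed=120); bot.dwell(.2)
s=bot.read_state(); print(s['ee_pos']-t,s['ft_force'].round(1),s['clock'])
r=bot.servo_line(list(t+[0,0,58]),speed=25,until_force=8); s=bot.read_state(); print(r,(s['ee_pos']-t).round(2),s['ft_force'].round(1),s['moment'].round(2),s['clock'])
cw=cam('wrist'); cv2.imwrite('pics/seat.png',cw['image'])
E
```

```text
[ 0.39358656 -0.133263   86.90642411] [-0.2 -0.5 -3.2] 8.825
True [-0.24 -0.12 74.73] [-2.8 -1.1  4.3] [-0.02  0.3   0.01] 9.4167
```

View pics/seat.png

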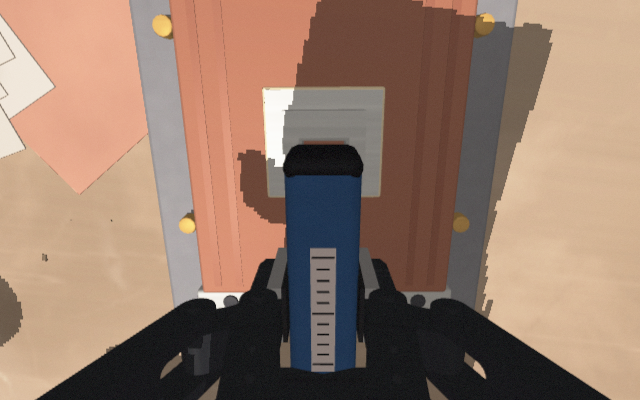

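Contact came at 15 mm above home, so the tip is on the mouth's rim. The slot's far edge is visible just ahead of the housing, around (325,138), so I'll measure the offset in the tool frame.

```bash
python3 - <<'E'
from h import *
s=bot.read_state(); print(s['ee_pos'],s['ft_force'].round(1))
cw=cam('wrist'); Rt=q2m(s['tool_rot'])
im=cw['image'][60:190,245:405]; cv2.imwrite('pics/seatcrop.png',cv2.resize(im,None,fx=5,fy=5,interpolation=cv2.INTER_CUBIC))
for p in ((302,138),(348,138),(264,88),(384,88),(382,196),(268,197)): print(p,((onplane(cw,*p,39)-s['ee_pos'])@Rt).round(1))
Q=cloud(cw); L=(Q-s['ee_pos'])@Rt
v,u=np.mgrid[0:400,0:640]; r=(u>240)&(u<410)&(v>70)&(v<220)&(Q[...,2]>36.5)&(Q[...,2]<41)
print(cv2.minAreaRect(L[r][:,[0,2]].astype(np.float32)),L[r][:,2].min(),L[r][:,2].max(),L[r][:,0].min(),L[r][:,0].max(),np.median(Q[r][:,2]))
h=(np.abs(L[...,0])<16)&(np.abs(L[...,1]+13)<3)&(L[...,2]<70)&(L[...,2]>20)
print('front',L[h][:,2].max(),L[h][:,0].min(),L[h][:,0].max())
E
```

```text
[595.27531755 -25.27747676  74.7451768 ] [-3.2 -0.1  3.8]
(302, 138) [-9.8 35.7 55.1]
(348, 138) [11.  35.7 55.1]
(264, 88) [-25.9  35.7  76.6]
(384, 88) [26.2 35.7 76.5]
(382, 196) [27.7 35.7 27.8]
(268, 197) [-26.5  35.7  27.3]
((-0.14982223510742188, 50.233585357666016), (38.33868408203125, 33.75467300415039), 0.510082483291626) 33.190874179298476 67.21816694296909 -19.190954909204994 18.984328905585212 38.56230919978083
front 55.670066436648916 -13.509298998293387 12.504352903650625
```

View pics/seatcrop.png

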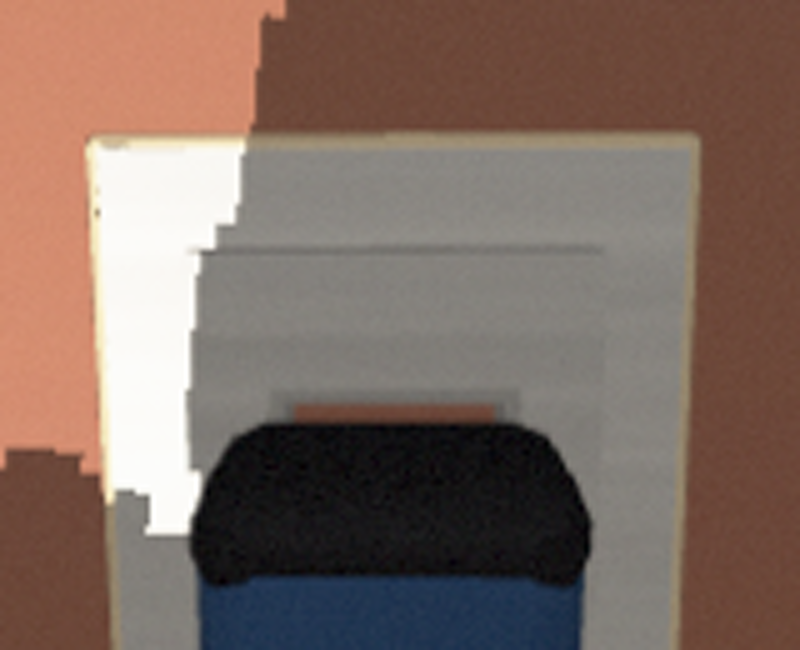

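```bash
python3 - <<'E'
from h import *
import pickle
L=np.load('held.npy')
def fit(L,n):
    m=(np.abs(L[...,0])<9)&(np.abs(L[...,1]+13)<4)&(L[...,2]<49)&(L[...,2]>-25)
    print(n,m.sum(),np.polyfit(L[m][:,2],L[m][:,1],1))
    for a in range(20,60,4):
        k=(np.abs(L[...,0])<6)&(L[...,1]<0)&(L[...,1]>-20)&(L[...,2]>=a)&(L[...,2]<a+4)
        if k.any(): print(a,L[k][:,1].mean().round(2),end='; ')
    print()
fit(L,'held')
s=bot.read_state(); c=cam('wrist'); fit((cloud(c)-s['ee_pos'])@q2m(s['tool_rot']),'now')
# bench/plate tilt check of camera: plaque plane & bench z vs x
Q=cloud(c); v,u=np.mgrid[0:400,0:640]; m=(np.abs(Q[...,2]-23)<3)&(u>170)&(u<480)
A=np.c_[Q[m][:,:2]-[600,-25],np.ones(m.sum())]; print('plaque plane',np.linalg.lstsq(A,Q[m][:,2],rcond=None)[0])
g=pickle.load(open('gauge1.pkl','rb'));P=cloud(g)
roi=(u>312)&(u<328)&(v>85)&(v<300)
for a in range(405,600,5):
    k=roi&(P[...,0]>=a)&(P[...,0]<a+5)
    if k.any(): print(a,np.median(P[k][:,2]).round(1),end='; ')
E
```

```text
held 9599 [  0.0188812  -12.68560332]
20 -12.43; 24 -12.06; 28 -12.03; 32 -12.02; 36 -11.96; 40 -11.87; 44 -11.83; 48 -12.07; 52 -9.56; 
now 9563 [ 2.75444662e-03 -1.28237825e+01]
20 -12.89; 24 -12.68; 28 -12.71; 32 -12.71; 36 -12.66; 40 -12.72; 44 -12.69; 48 -13.0; 52 -10.04; 
plaque plane [-1.02548918e-04  1.84076373e-04  2.28814422e+01]
410 48.9; 415 47.9; 420 47.6; 425 48.0; 430 47.8; 435 47.2; 440 46.6; 445 43.8; 450 39.6; 455 38.2; 460 38.2; 465 39.0; 470 39.5; 475 39.9; 480 48.1; 485 50.1; 490 49.8; 495 49.8; 500 49.6; 505 49.7; 510 49.9; 515 49.9; 520 49.6; 525 49.8; 530 49.6; 535 49.5; 540 49.5; 545 49.3; 550 49.3; 555 49.3; 560 48.8; 565 48.8; 570 48.9; 575 48.7; 580 48.6; 585 48.8; 590 46.2; 595 -0.3;
```

The housing plus its end caps measures 112 mm overall, so its centre is at the TCP and the blade is about 48 mm ahead. That puts the blade about 2 mm too far +x, which agrees with the −x reaction force. Lift a little, shift −x and try again. I'll also check the image scale against the known plate size.

```bash
python3 - <<'E'
from h import *
import pickle
h=pickle.load(open('hanger1.pkl','rb'))
p=[onplane(h,*a,10) for a in ((190,17),(243,269),(425,248))]; print('plate 240x190:',np.linalg.norm(p[0]-p[1]),np.linalg.norm(p[2]-p[1]))
yaw=np.radians(7.04); ux=np.array([np.cos(yaw),np.sin(yaw),0]); slot=np.array([645.0,-19.1,0])
for off in (47.6,46.2,44.8):
    off=49.8+ (49.8-off)   # blade too far +x -> stand the TCP farther back
    t=slot-off*ux
    s=bot.read_state(); bot.servo_line(list(np.array(s['ee_pos'])+[0,0,3]),speed=40)
    bot.servo_line(list(t+[0,0,77.5]),speed=40); bot.dwell(.15)
    r=bot.servo_line(list(t+[0,0,58]),speed=25,until_force=8); s=bot.read_state()
    print(off,r,((s['ee_pos']-t)@ux).round(2),(s['ee_pos'][2]).round(2),s['ft_force'].round(1),s['moment'].round(2),s['clock'])
    if s['ee_pos'][2]<70: break
E
```

```text
plate 240x190: 235.8968085086867 187.20916469033827
51.99999999999999 True -0.04 74.3 [-3.1  0.6  5.1] [ 0.02  0.24 -0.01] 10.5583
53.39999999999999 True -0.05 73.96 [-3.  -0.8  4.1] [-0.03  0.2  -0.03] 11.5583
54.8 True -0.09 73.57 [-2.8 -0.3  3.8] [-0.06  0.21  0.02] 12.5667
```

I got the direction wrong. If the blade is nearer the TCP than I assumed, it sits on the boss short of the slot, and the TCP must move +x. The −x force was just drag as the nose pitched up on flat contact. I'll check the pitch and search in +x.

```bash
cat >> h.py <<'E'
def pitch():
    s=bot.read_state(); c=cam('wrist'); L=(cloud(c)-s['ee_pos'])@q2m(s['tool_rot'])
    m=(np.abs(L[...,0])<9)&(np.abs(L[...,1]+13)<5)&(L[...,2]<49)&(L[...,2]>20)
    return np.polyfit(L[m][:,2],L[m][:,1],1).round(4), c   # slope + = nose down
E
python3 - <<'E'
from h import *
yaw=np.radians(7.04); ux=np.array([np.cos(yaw),np.sin(yaw),0]); slot=np.array([645.0,-19.1,0])
print('pitch',pitch()[0])
for off in (47.5,45,42.5,40):
    t=slot-off*ux
    s=bot.read_state(); bot.servo_line(list(np.array(s['ee_pos'])+[0,0,3]),speed=40)
    bot.servo_line(list(t+[0,0,77]),speed=40); bot.dwell(.15)
    r=bot.servo_line(list(t+[0,0,58]),speed=25,until_force=5); s=bot.read_state()
    print(off,r,((s['ee_pos']-t)@ux).round(2),(s['ee_pos'][2]).round(2),s['ft_force'].round(1),s['moment'].round(2),s['clock'])
    if s['ee_pos'][2]<70: break
p,c=pitch(); print('pitch',p); cv2.imwrite('pics/seat2.png',c['image'])
E
```

```text
pitch [ -0.0272 -12.8943]
47.5 True -0.06 73.22 [-3.7 -1.1  3.8] [-0.03  0.1  -0.01] 13.7
45 True 0.6 60.69 [1.4 1.  2.5] [ 0.04 -0.12  0.02] 14.9833
pitch [ -0.0293 -12.9653]
```

It dropped in: z is 60.7, with the foot contacting at a slight nose-up pitch of 0.03 rad. Release so the gauge settles, lift to look, and measure the knob.

```bash
python3 - <<'E'
from h import *
import pickle
yaw=np.radians(7.04); ux=np.array([np.cos(yaw),np.sin(yaw),0]); uy=np.array([-ux[1],ux[0],0]); slot=np.array([645.0,-19.1,0])
bot.move_gripper(50); bot.dwell(.3)
s=bot.read_state(); bot.servo_line([*s['ee_pos'][:2],110],speed=120)
q=m2q(down(yaw)); bot.servo_line(list(slot-100*ux+[0,0,190]),speed=200); bot.dwell(.2)
s=bot.read_state(); c=cam('wrist'); pickle.dump(c,open('seated.pkl','wb')); cv2.imwrite('pics/seated.png',c['image'])
Q=cloud(c); X=(Q-slot)@ux; Y=(Q-slot)@uy; Z=Q[...,2]
for a in range(-180,12,4):
    k=(np.abs(Y)<5)&(X>=a)&(X<a+4)
    if k.any(): print(a,Z[k].max().round(1),end='; ')
for lo,hi in ((-165,-135),(-95,5)):
    k=(X>lo)&(X<hi)&(np.abs(Y)<25)&(Z>60)&(Z<80); print('\nY range',lo,hi,np.percentile(Y[k],[2,50,98]).round(1))
print(s['clock'])
E
```

```text
-172 74.4; -168 75.4; -164 73.0; -160 73.3; -156 72.7; -152 72.6; -148 73.2; -144 72.9; -140 72.8; -136 72.8; -132 72.3; -128 66.5; -124 64.6; -120 63.9; -116 64.6; -112 64.3; -108 64.5; -104 63.8; -100 71.6; -96 74.2; -92 252.7; -88 252.5; -84 74.4; -80 74.4; -76 74.2; -72 74.4; -68 74.8; -64 74.8; -60 74.1; -56 74.6; -52 73.9; -48 73.9; -44 74.1; -40 74.3; -36 74.1; -32 73.9; -28 311.2; -24 73.9; -20 73.5; -16 73.2; -12 73.5; -8 73.3; -4 73.7; 0 73.7; 4 73.2; 8 73.9; 
Y range -165 -135 [-11.1   0.6  12.4]

Y range -95 5 [-11.9   0.5  13. ]
17.0917
```

View pics/seated.png

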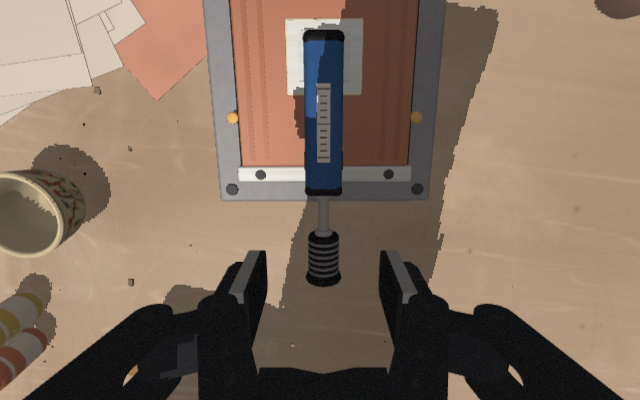

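The gauge is seated level: its top measures 74.1 to 73.4 mm (expected 73), with the blade over the slot and the knob at about (323,260). In slot coordinates the knob spans −131 to about −168 mm, with Y about +0.6. Grip it and draw it in steps while watching the force.

```bash
python3 - <<'E'
from h import *
yaw=np.radians(7.04); ux=np.array([np.cos(yaw),np.sin(yaw),0]); uy=np.array([-ux[1],ux[0],0]); slot=np.array([645.0,-19.1,0])
q=m2q(down(yaw)); k=slot-148*ux+0.6*uy
bot.servo_line(list(k+[0,0,100]),speed=150); bot.servo_line(list(k+[0,0,58.6]),speed=80); bot.dwell(.2)
s=bot.read_state(); print(s['ee_pos']-k,s['ft_force'].round(1))
bot.move_gripper(10,60); bot.dwell(.2)
s=bot.read_state(); x0=s['ee_pos']@ux; f0=np.array(s['ft_force']); print('grip',s['grip_width'],f0.round(1),s['clock'])
st=np.array(s['ee_pos'])
for d in (8,16,24,32,38):
    bot.servo_line(list(k-d*ux+[0,0,58.6]),speed=40); bot.dwell(.1); s=bot.read_state()
    print(d,(x0-s['ee_pos']@ux).round(2),s['ee_pos'][2].round(2),'pull',((s['ft_force']-f0)@ux).round(2),'Fz',(s['ft_force']-f0)[2].round(1),s['grip_width'].round(2),s['clock'])
c=cam('wrist'); im=c['image']; cv2.imwrite('pics/ring.png',im)
E
```

```text
[ 2.30833681e-01 -3.73247062e-02  5.90430943e+01] [ 0.9 -0.5  0.8]
grip 22.177799568752718 [-1.7 -0.7  1.4] 19.4Traceback (most recent call last):
  File "<stdin>", line 11, in <module>
AttributeError: 'float' object has no attribute 'round'
```

```bash
python3 - <<'E'
from h import *
yaw=np.radians(7.04); ux=np.array([np.cos(yaw),np.sin(yaw),0]); uy=np.array([-ux[1],ux[0],0]); slot=np.array([645.0,-19.1,0])
k=slot-148*ux+0.6*uy
for d in (8,16,24,32,39):
    if d>8: bot.servo_line(list(k-d*ux+[0,0,58.6]),speed=40)
    bot.dwell(.1); s=bot.read_state(); F=np.array(s['ft_force'])
    print(d,'x %.2f z %.2f F %.1f Fz %.1f w %.2f t %.1f'%((k-s['ee_pos'])@ux,s['ee_pos'][2],F@ux,F[2],s['grip_width'],s['clock']))
c=cam('wrist'); im=c['image']; cv2.imwrite('pics/ring.png',im)
E
```

```text
8 x 7.50 z 58.82 F 5.4 Fz -0.6 w 22.54 t 19.9
16 x 15.34 z 58.89 F 6.6 Fz -0.4 w 21.97 t 20.4
24 x 23.15 z 58.98 F 7.6 Fz -1.2 w 22.72 t 20.9
32 x 30.97 z 59.05 F 8.3 Fz -1.0 w 22.14 t 21.3
39 x 37.80 z 59.13 F 10.3 Fz -1.6 w 22.55 t 21.7
```

View pics/ring.png

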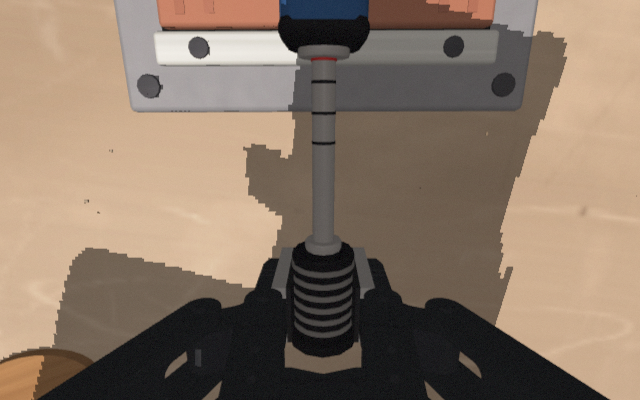

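The red ring's leading edge is just emerging at the collar, at (323,57), with three black lines clear of it. That puts the rod at about 37 mm with a pull of about 10 N. Draw about 3 mm more, check, and hand in.

```bash
python3 - <<'E'
from h import *
yaw=np.radians(7.04); ux=np.array([np.cos(yaw),np.sin(yaw),0]); uy=np.array([-ux[1],ux[0],0]); slot=np.array([645.0,-19.1,0])
k=slot-148*ux+0.6*uy
bot.servo_line(list(k-42.3*ux+[0,0,58.6]),speed=30); bot.dwell(.4); s=bot.read_state(); F=np.array(s['ft_force'])
print('x %.2f z %.2f F %.1f Fz %.1f w %.2f t %.1f'%((k-s['ee_pos'])@ux,s['ee_pos'][2],F@ux,F[2],s['grip_width'],s['clock']))
c=cam('wrist'); Q=cloud(c); X=(Q-slot)@ux; Y=(Q-slot)@uy
m=(np.abs(Y)<10)&(Q[...,2]>68)&(Q[...,2]<80)&(X>-95)
print('housing top seen: X %.0f..%.0f slope'%(X[m].min(),X[m].max()),np.polyfit(X[m],Q[...,2][m],1).round(3) if m.sum()>20 else None)
im=np.vstack([cv2.resize(c['image'][20:120,270:380],None,fx=5,fy=5,interpolation=cv2.INTER_CUBIC)]); cv2.imwrite('pics/ring2.png',im)
E
```

```text
x 40.99 z 59.15 F 10.6 Fz -1.9 w 22.14 t 22.4
housing top seen: X -95..-90 slope [-0.138 60.238]
```

View pics/ring2.png

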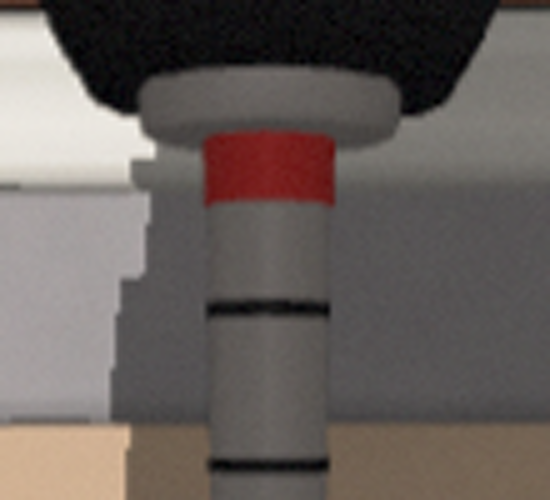

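The ring is about 4.6 mm out at the collar, so the rod is at about 40.6 mm, with a pull of 10.6 N. One check with the top camera that the blade end hasn't lifted, then hand in.

```bash
python3 - <<'E'
from h import *
yaw=np.radians(7.04); ux=np.array([np.cos(yaw),np.sin(yaw),0]); uy=np.array([-ux[1],ux[0],0]); slot=np.array([645.0,-19.1,0])
c=cam('top'); Q=cloud(c); X=(Q-slot)@ux; Y=(Q-slot)@uy; Z=Q[...,2]
m=(np.abs(Y)<8)&(X>-95)&(X<3)&(Z>60)&(Z<90); print(m.sum())
if m.sum()>20: print('top z at rear/front',np.polyval(np.polyfit(X[m],Z[m],1),[-90,0]).round(1),'X',X[m].min().round(),X[m].max().round())
b=(np.abs(X)<17)&(np.abs(np.abs(Y)-16)<3); print('boss z by same camera',np.median(Z[b]))
s=bot.read_state(); print(np.array(s['ft_force'])@ux,s['grip_width'],s['clock'])
if m.sum()<=20 or abs(np.polyfit(X[m],Z[m],1)[0])<0.06: bot.finish_job(); print('handed in')
E
```

```text
235
top z at rear/front [72.7 72.1] X -95.0 2.0
boss z by same camera 39.20338249825443
10.925447208139028 22.482840576688034 22.5333
the job is handed in; nothing more can be done
handed in
```

The blade is down in the hanger's slot with its foot on the plaque. The gripper still holds the knob with the red ring at the mouth of the housing. The job was handed in at about 22.5 s on the robot's clock, and it reports no verdict.

**What I did:** I gripped the gauge by its housing, lowered it into the slot, released it so it settled, then took the knob and drew it straight out towards the stop bar.

**Last checks:**
- **Rod:** the ring stands about 4.6 mm out of the collar, which puts the rod at about 40–41 mm. The arm's own travel was 41.0 mm.
- **Pull and grip:** the wrist reads a pull of about 10.6–10.9 N, as expected for the spring. The jaws are holding steady at 22 mm. I did not measure the force on the hanger separately.
- **Level and depth:** the top camera puts the housing top at 72.7 mm at the rear and 72.1 mm at the front (73 mm expected when seated). So the gauge is level to within 0.01 rad and the blade end has not lifted.

**What went wrong or disagreed:**
- **Missed tries:** the first five tries landed on the rim of the boss. I had misjudged where the blade was along the gauge and then searched the wrong way. The tries tilted the gauge about 0.03 rad in the grip, and it levelled once released.
- **Lengths along the gauge:** the camera read these several mm longer than the given sizes, 112 mm against 107 mm for the housing. The slot was therefore found by touch.
- **Wrist-camera slope check:** the final one saw only 5 mm of the housing, so I used the top camera instead.
- **Bottle, jar and cup:** the arm's path stayed clear of them, but I did not measure their positions again.

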